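Find the full staple tin by hefting

ROBOT

A 6-joint arm with a two-finger parallel gripper is mounted at the origin on the work surface. World frame = base frame: x ahead of the robot, y to its left, z up, the work surface at z = 0. Lengths are in m, angles in rad, forces in N, time in s.
With the tool pointing down it reaches from about 0.25 to 0.775 m from the base axis. Payload 4 kg.
Tool frame: the origin (TCP) lies midway between the tips of the shut fingers; the grasp point (between the pads) lies 19 mm behind it (robot.tcp_to_grasp is the distance from the TCP to the grasp point, in m); x points along the fingers, y is the direction in which the jaws open and shut, and the axes are right-handed (so a half turn about x gives the same grasp; the last joint's range is limited). The gripper opens to 94 mm and grips with 3 to 60 N. Pads are 16 mm wide; open, the fingers measure 119 mm over their backs; the gripper's body (75 mm by 177 mm) begins 78 mm behind the grasp point.
Start: joints at [-1.434, 0.087, 1.371, -0, 1.684, -0.103], TCP at [0.131, -0.534, 0.206] pointing down, gripper open.
Joint ranges: [-3.1, 3.1], [-0.76, 2.03], [0.27, 2.55], [-1.08, 4.22], [0.17, 2.65], [-2.57, 2.57]. Speed limits (rad/s): [2.79, 2.79, 3.14, 3.14, 3.14, 3.14].

INTERFACE

Orientations are given as [roll, pitch, yaw] about the fixed x, y, z axes, in that order (R = Rz(yaw) Ry(pitch) Rx(roll)).
In Python, from bench import robot gives the robot as it stands.
- The arm moves only by the tool send_rows, never from a script. Its argument "increments" is a list of rows, each a list of 5 numbers: the opening, from -1 (shut) to 1 (fully open), so that 0 is half open, then the shift along the tool's x, y, z in m, then the turn about the tool's x in rad. In form: [[hand, tx, ty, tz, roll], ...]. A call has 1 to 5 rows; each row is the pose to reach, as a shift and turn from the pose commanded when the call began, along the tool's axes at that moment; what a row does not reach only later rows make up. A row lasts 1/12 s, in which the tool goes at most 41.7 mm and 7.16 degrees, less where a joint would pass 70% of its speed; a pose out of reach is approached as far as the arm can. A call with a gripper value outside its range is refused whole. The fingers move at their own pace and stop on an object; the grip force is fixed at half the most. Time passes only in rows, so rows that repeat a pose let the fingers close. It gives the time, the measured TCP pose, the force and the opening at its end, in the units of the state.
- robot.get_obs(): the state, without advancing time (a new reading comes with each control period).
- robot.snapshot(name): name is "side" or "top"; returns a dict with "image" (480x640x3 uint8, red, green, blue), "intrinsics" (3x3 intrinsics, pixels), "world_from_camera" (4x4, takes a point from camera to world coordinates). Camera axes: x right, y down, z forward; pixel columns grow to the right and rows downward; lengths in m; the calibration is good to about 2 mm. A picture is of the moment at which its call begins. There is no depth.
- robot.close_job(): hands the job in, once; it reports no verdict.
The state is a dict: "time": time; "joint_positions": joint angles; "qvel": joint speeds; "joint_torque": joint torques, N m; "tool_pos": TCP position; "ee_rot": TCP orientation; "wrist_force": force on the tool from outside, world axes, zero at the start; "wrist_torque": the same for the moment, N m; "width": finger opening in m.
Only numpy, scipy, OpenCV 4.12 (cv2) and the standard library are available. Lean on these libraries where they do the work, as an engineer would, in place of code of your own. Each camera call takes 0.05 s, during which the arm holds its last target.

TASK

Only one of the three identical staple tins on the desk is still full: find it by weight. Going from the robot's left to its right, pick up each tin in turn, lift it a few centimetres off the desk to feel how heavy it is, and set it back down upright where it stood before you take the next (the last one may stay in the gripper if it is the full one). Finish while holding the heaviest tin in the gripper, upright and still, 15 cm or more above the part of the desk where the tins stand, with the other two standing where they were; do not drop a tin, and do not disturb the other things on the desk.

Things in the scene. Friction and masses are not known exactly. Their poses are not given: they have to be found in the camera images.
- tin_left: The leftmost tin at the start, seen from the robot (left = +y). Closed square steel tin, 52 x 52 mm, 70 mm high, plain straight sides to grip; origin: centre of its underside, z up, x and y square to its sides. All three look alike; two weigh 0.14 to 0.29 kg, the full one 0.43 to 0.53 kg, and which it is changes. The cartridge inside has 2 mm of play.
- tin_middle: The middle tin at the start, seen from the robot (left = +y). Closed square steel tin, 52 x 52 mm, 70 mm high, plain straight sides to grip; origin: centre of its underside, z up, x and y square to its sides. All three look alike; two weigh 0.14 to 0.29 kg, the full one 0.43 to 0.53 kg, and which it is changes. The cartridge inside has 2 mm of play.
- tin_right: The rightmost tin at the start, seen from the robot (left = +y). Closed square steel tin, 52 x 52 mm, 70 mm high, plain straight sides to grip; origin: centre of its underside, z up, x and y square to its sides. All three look alike; two weigh 0.14 to 0.29 kg, the full one 0.43 to 0.53 kg, and which it is changes. The cartridge inside has 2 mm of play.
- desk: white laminate fold-down desk, 1.18 m x 1.5 m; its top is the work surface at z = 0. A fixed notebook rack (up to 220 mm high) stands at its left side and a drawer unit (200 mm high) at its right side, both more than 0.45 m to the side of the robot; low trays and a lamp stand at the far edge; origin: centre of the top
- eraser: white hard silicone eraser, 55 x 22 mm, 13 mm high, lying between the left and the middle tin; origin: centre of its underside, x along its length; bystander, leave it where it is
- tape_roll: clear tape roll lying flat, 48 mm across, 18 mm high, between the middle and the right tin; origin: centre of its underside; bystander, leave it where it is
- clipboard: red plastic clipboard lying flat beyond the tins, 160 mm (its x) x 230 mm (its y), 4 mm thick, its steel clip at the +y end 16 mm high; origin: centre of its underside; bystander, leave it where it is
- pencil_cup: steel pencil cup, 74 mm across and 100 mm high, pencils up to 170 mm above the desk, far left; origin: centre of its underside; bystander, leave it where it is
- stapler: stapler lying along its x, 135 x 34 mm, 50 mm high, right of the tins; origin: centre of its underside; bystander, leave it where it is
- mug: white mug, 80 mm across and 90 mm high, handle at its +y, left of the tins; origin: centre of its underside; bystander, leave it where it is

How it is judged:
On the way, in this order (a step that is already met when the one before it is completed fails the run):
1. the left tin is held clear of the desk in the gripper while the other two stand upright on the desk about where they were (height (world z) of tin_left above 0.02 m and contact force between tin_left and desk below 0.05 N and contact force between tin_left and the fingers above 0.5 N and height (world z) of each of tin_middle, tin_right below 0.012 m and angle between each of tin_middle, tin_right's own z axis and vertical below 0.15 rad and distance of each of tin_middle, tin_right from where it was at the start of the episode below 0.08 m and contact force between each of tin_middle, tin_right and desk above 0.5 N), for 0.2 s.
2. the middle tin is held clear of the desk in the gripper while the other two stand upright on the desk about where they were (height (world z) of tin_middle above 0.02 m and contact force between tin_middle and desk below 0.05 N and contact force between tin_middle and the fingers above 0.5 N and height (world z) of each of tin_left, tin_right below 0.012 m and angle between each of tin_left, tin_right's own z axis and vertical below 0.15 rad and distance of each of tin_left, tin_right from where it was at the start of the episode below 0.08 m and contact force between each of tin_left, tin_right and desk above 0.5 N), for 0.2 s.
3. the right tin is held clear of the desk in the gripper while the other two stand upright on the desk about where they were (height (world z) of tin_right above 0.02 m and contact force between tin_right and desk below 0.05 N and contact force between tin_right and the fingers above 0.5 N and height (world z) of each of tin_left, tin_middle below 0.012 m and angle between each of tin_left, tin_middle's own z axis and vertical below 0.15 rad and distance of each of tin_left, tin_middle from where it was at the start of the episode below 0.08 m and contact force between each of tin_left, tin_middle and desk above 0.5 N), for 0.2 s.
At the end, for the whole second after the job is handed in: The heaviest tin is held by the fingers, underside over 0.13 m above the desk, tilted under 0.4 rad, slower than 0.05 m/s, |y| under 0.42, resting on nothing; the others (each pressing on the desk under 3.5 N) stand upright within 0.15 rad, within 80 mm of their starts, still, untouched (((height (world z) of tin_left above 0.13 m and contact force between tin_left and the fingers above 1 N and angle between tin_left's own z axis and vertical below 0.4 rad and linear speed of tin_left below 0.05 m/s and contact force between tin_left and desk below 0.05 N and contact force between tin_left and pencil_cup below 0.05 N and contact force between tin_left and mug below 0.05 N and world y of tin_left between -0.42 and 0.42 m and height (world z) of each of tin_middle, tin_right below 0.012 m and angle between each of tin_middle, tin_right's own z axis and vertical below 0.15 rad and distance of each of tin_middle, tin_right from where it was at the start of the episode below 0.08 m and contact force between tin_middle and desk between 0.5 and 3.5 N and contact force between each of tin_middle, tin_right and the fingers below 0.05 N and linear speed of each of tin_middle, tin_right below 0.03 m/s and contact force between tin_right and desk between 0.5 and 3.5 N) or (height (world z) of tin_middle above 0.13 m and contact force between tin_middle and the fingers above 1 N and angle between tin_middle's own z axis and vertical below 0.4 rad and linear speed of tin_middle below 0.05 m/s and contact force between tin_middle and desk below 0.05 N and contact force between tin_middle and pencil_cup below 0.05 N and contact force between tin_middle and mug below 0.05 N and world y of tin_middle between -0.42 and 0.42 m and height (world z) of each of tin_left, tin_right below 0.012 m and angle between each of tin_left, tin_right's own z axis and vertical below 0.15 rad and distance of each of tin_left, tin_right from where it was at the start of the episode below 0.08 m and contact force between tin_left and desk between 0.5 and 3.5 N and contact force between each of tin_left, tin_right and the fingers below 0.05 N and linear speed of each of tin_left, tin_right below 0.03 m/s and contact force between tin_right and desk between 0.5 and 3.5 N) or (height (world z) of tin_right above 0.13 m and contact force between tin_right and the fingers above 1 N and angle between tin_right's own z axis and vertical below 0.4 rad and linear speed of tin_right below 0.05 m/s and contact force between tin_right and desk below 0.05 N and contact force between tin_right and pencil_cup below 0.05 N and contact force between tin_right and mug below 0.05 N and world y of tin_right between -0.42 and 0.42 m and height (world z) of each of tin_left, tin_middle below 0.012 m and angle between each of tin_left, tin_middle's own z axis and vertical below 0.15 rad and distance of each of tin_left, tin_middle from where it was at the start of the episode below 0.08 m and contact force between tin_left and desk between 0.5 and 3.5 N and contact force between each of tin_left, tin_middle and the fingers below 0.05 N and linear speed of each of tin_left, tin_middle below 0.03 m/s and contact force between tin_middle and desk between 0.5 and 3.5 N))); the arm keeps its last pose, push and grip.
It fails at once if a bystander (eraser, tape roll, clipboard, pencil cup, stapler or mug) is moved by more than 40 mm (distance of any of eraser, tape_roll, clipboard, pencil_cup, stapler, mug from where it was at the start of the episode above 0.04 m).
It fails at once if a bystander is tipped over (angle between any of eraser, tape_roll, clipboard, pencil_cup, stapler, mug's own z axis and vertical above 0.5 rad).
It fails at once if a tin is dropped (falls untouched by the fingers at over 0.5 m/s) ((linear speed of tin_left above 0.5 m/s and height (world z) of tin_left above 0.005 m and contact force between tin_left and the fingers below 0.05 N) or (linear speed of tin_middle above 0.5 m/s and height (world z) of tin_middle above 0.005 m and contact force between tin_middle and the fingers below 0.05 N) or (linear speed of tin_right above 0.5 m/s and height (world z) of tin_right above 0.005 m and contact force between tin_right and the fingers below 0.05 N)).
It also fails if it takes over 72 s, if anything falls off the work surface, if the arm or the gripper's body presses on something with over 40 N, if the wrist force passes 120 N, or if a joint passes its speed limit or range.

## Working session

There is one attempt and no reset: what is moved stays moved. The work goes in short steps, Python scripts to look and compute and a tool call to move; the robot and the scene stay as the last step left them, time stands still between calls to the robot, and variables do not carry over. Pictures are saved under pics/ and viewed, and the job is handed in when it is done.

Besides the shell and the picture viewer there is one more tool, called after "Emit:" as name(argument=value, ...) on one line, values as JSON. send_rows: Moves the arm, as the interface text tells. Its arguments: {"type":"object","properties":{"increments":{"type":"array"}},"required":["increments"]}

```bash
ls; mkdir -p pics
python3 - <<'E'
from bench import robot
import cv2,numpy as np
o=robot.get_obs()
for k,v in o.items(): print(k,np.round(v,4) if not isinstance(v,str) else v)
for n in("top","side"):
    s=robot.snapshot(n); cv2.imwrite(f"pics/{n}0.png",s["image"][:,:,::-1]); np.savez(f"{n}0.npz",**s)
    print(n,np.round(s["intrinsics"],1).tolist(),np.round(s["world_from_camera"],4).tolist())
E
```

```text
pics
time 0.0
joint_positions [-1.4341  0.0879  1.3722 -0.      1.6836 -0.1031]
qvel [ 0.0003 -0.0003  0.0005 -0.0009 -0.0002  0.0003]
joint_torque [ 4.00000e-04 -3.40171e+01 -3.02426e+01  7.19000e-02  3.29000e-02
 -2.00000e-04]
tool_pos [ 0.1306 -0.5337  0.2043]
ee_rot [-1.6705  1.5686  1.7109]
wrist_force [-1.1596  0.2745  0.0326]
wrist_torque [-0.0121  0.0172  0.0081]
width 0.094
top [[478.3, 0.0, 319.1], [0.0, 478.3, 238.5], [0.0, 0.0, 1.0]] [[-0.0114, -0.9934, 0.1142, 0.4744], [-0.9999, 0.01, -0.0124, 0.0074], [0.0112, -0.1143, -0.9934, 1.0281], [0.0, 0.0, 0.0, 1.0]]
side [[456.7, 0.0, 322.6], [0.0, 456.7, 234.9], [0.0, 0.0, 1.0]] [[0.963, -0.2032, 0.1772, 0.4332], [-0.2692, -0.6894, 0.6725, -0.6788], [-0.0145, -0.6953, -0.7186, 0.776], [0.0, 0.0, 0.0, 1.0]]
```

View pics/top0.png

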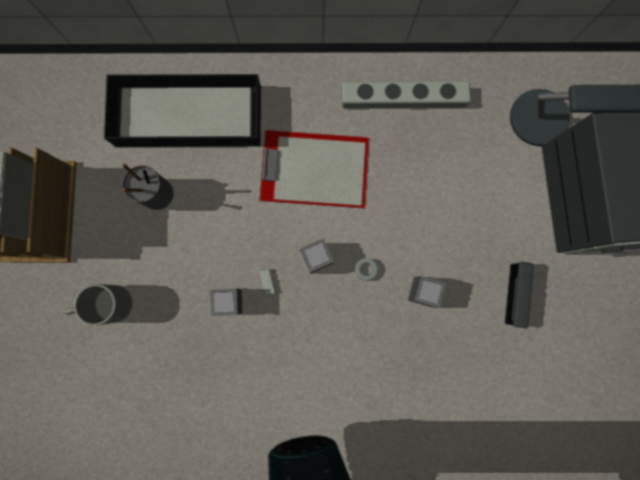

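View pics/side0.png

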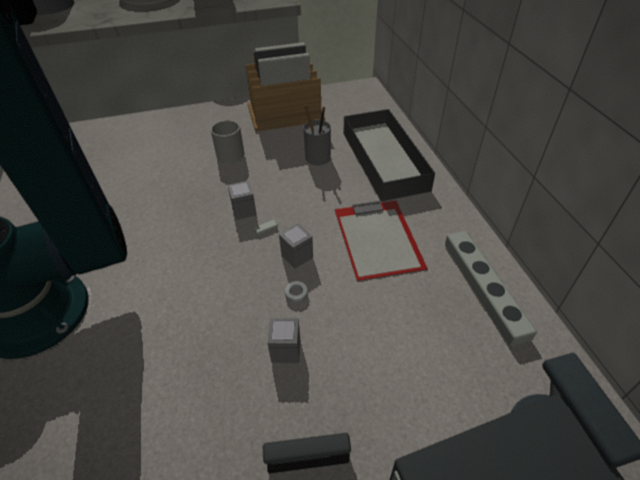

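The top view shows the tins at about (225,301), (317,256) and (429,291). The eraser is at (267,281), the tape roll at (368,269) and the stapler at (520,295). I'll zoom in to get the top-face corners.

Run:
```python
import cv2,numpy as np
im=np.load("top0.npz")["image"][:,:,::-1]
c=[im[v-30:v+30,u-30:u+30] for u,v in((225,301),(317,256),(429,291))]
a=np.hstack([cv2.resize(x,(264,264),interpolation=cv2.INTER_CUBIC) for x in c])
a=cv2.convertScaleAbs(a,alpha=1.6)
im=np.load("side0.npz")["image"][:,:,::-1]
c=[im[v-33:v+33,u-33:u+33] for u,v in((240,197),(297,243),(284,337))]
b=np.hstack([cv2.resize(x,(264,264),interpolation=cv2.INTER_CUBIC) for x in c])
b=cv2.convertScaleAbs(b,alpha=1.6)
cv2.imwrite("pics/crop0.png",np.vstack([a,b]))
```

```text
(no output)
```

View pics/crop0.png

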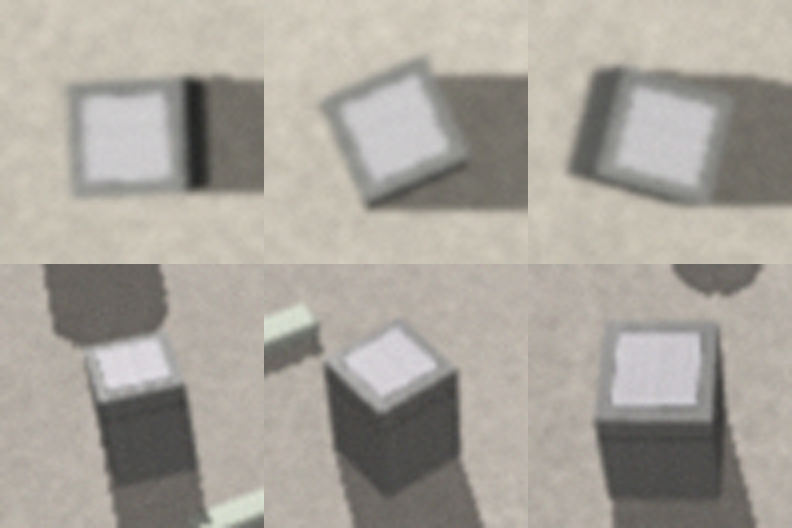

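The labels are bright and centred on the lids. I'll segment them in both views and intersect with z = 0.07.

```bash
cat > h.py <<'E'
import numpy as np,cv2
from scipy.spatial.transform import Rotation as R
def ray(s,uv,z):
    K=s["intrinsics"];T=s["world_from_camera"]
    uv=np.atleast_2d(uv).astype(float)
    d=np.c_[uv,np.ones(len(uv))]@np.linalg.inv(K).T@T[:3,:3].T
    o=T[:3,3]
    return o+d*((z-o[2])/d[:,2])[:,None]
def label(s,u,v,z=0.07,r=22):
    im=cv2.resize(s["image"][v-r:v+r,u-r:u+r],None,fx=8,fy=8,interpolation=cv2.INTER_CUBIC)
    hsv=cv2.cvtColor(im,cv2.COLOR_RGB2HSV)
    g=im[:,:,2]  # blue separates label from beige desk
    t,m=cv2.threshold(cv2.GaussianBlur(g,(9,9),0),0,255,cv2.THRESH_BINARY+cv2.THRESH_OTSU)
    return g
E
python3 - <<'E'
from h import *
for n,pts in(("top",((223,301),(316,255),(431,291))),("side",((240,189),(296,236),(284,331)))):
    s=dict(np.load(n+"0.npz"))
    im=s["image"].astype(int)
    for u,v in pts:
        f=8
        r=20
        c=cv2.resize(s["image"][v-r:v+r,u-r:u+r],None,fx=f,fy=f,interpolation=cv2.INTER_CUBIC).astype(int)
        b=c[:,:,2]; 
        lab=np.median(b[r*f-16:r*f+16,r*f-16:r*f+16])
        # rim ~ darker grey; saturation small: use b threshold midway
        m=(b>lab*0.85).astype(np.uint8)
        m=cv2.morphologyEx(m,cv2.MORPH_OPEN,np.ones((9,9)))
        k,cc=cv2.connectedComponents(m); m=(cc==cc[r*f,r*f])
        yy,xx=np.nonzero(m)
        uv=np.c_[(xx+.5)/f-.5+u-r,(yy+.5)/f-.5+v-r]
        w=ray(s,uv,0.07)[:,:2]
        rect=cv2.minAreaRect((w*1000).astype(np.float32))
        print(n,u,v,"lab",lab,"area mm2 side",np.round(np.array(rect[1]),1),"c",np.round(rect[0],1),"mean",np.round(w.mean(0)*1000,1),"ang",round(rect[2],1))
s=dict(np.load("top0.npz"))
for nm,uv,z in(("eraser",(267,281),.013),("tape",(368,269),.018),("stapler",(519,295),.05)):
    print(nm,ray(s,uv,z).round(3))
E
```

```text
top 223 301 lab 127.0 area mm2 side [38.8 39.1] c [459.8 186.8] mean [459.6 187. ] ang 2.2
top 316 255 lab 127.0 area mm2 side [38.5 39. ] c [551.7   1.5] mean [551.7   1.5] ang 23.1
top 431 291 lab 124.0 area mm2 side [38.7 38.1] c [ 475.7 -224.3] mean [ 475.5 -224.3] ang 73.7
side 240 189 lab 137.0 area mm2 side [40.2 41. ] c [458.2 186.8] mean [458.3 187.1] ang 3.1
side 296 236 lab 133.0 area mm2 side [39.4 39.8] c [550.2   1.4] mean [550.5   1.1] ang 23.0
side 284 331 lab 126.0 area mm2 side [38.  39.2] c [ 474.9 -225.7] mean [ 474.6 -225.8] ang 74.8
eraser [[0.502 0.106 0.013]]
tape [[ 0.525 -0.108  0.018]]
stapler [[ 0.467 -0.411  0.05 ]]
```

```bash
cat > plan.py <<'E'
import sys,numpy as np
from bench import robot
from scipy.spatial.transform import Rotation as R
o=robot.get_obs()
M=R.from_euler('xyz',o["ee_rot"]).as_matrix(); p=np.array(o["tool_pos"])
print("t",round(o["time"],2),"tcp",p.round(4),"w",round(o["width"],4),"F",np.round(o["wrist_force"],2),"q",np.round(o["joint_positions"],2))
print("axes x",M[:,0].round(3),"y",M[:,1].round(3),"z",M[:,2].round(3))
if len(sys.argv)>4:
    t=np.array([float(a) for a in sys.argv[1:4]]); ang=float(sys.argv[4])
    print("tool delta mm",(M.T@(t-p)*1000).round(1))
    cur=np.degrees(np.arctan2(M[1,1],M[0,1]))
    d=(ang-cur+45)%90-45
    d2=(ang-cur+90)%180-90
    # tool x points down: turn about tool x of +a rotates world heading by -a
    print("heading y",cur.round(1),"turn (rad) mod90",np.radians(-d).round(3),"mod180",np.radians(-d2).round(3))
E
python3 plan.py 0.459 0.187 0.2 92.6
```

```text
t 0.1 tcp [ 0.1305 -0.5338  0.2044] w 0.0941 F [ 0.06 -0.05 -0.58] q [-1.43  0.09  1.37 -0.    1.68 -0.1 ]
axes x [-0.     0.002 -1.   ] y [ 0.237 -0.971 -0.002] z [-0.971 -0.237 -0.   ]
tool delta mm [   5.8 -622.1 -490.2]
heading y -76.3 turn (rad) mod90 0.194 mod180 0.194
```

Emit:
send_rows(increments=[[1,0,-0.014,-0.011,-0.03],[1,0,-0.04,-0.032,-0.09],[1,0,-0.067,-0.053,-0.15],[1,0,-0.094,-0.075,-0.22],[1,0,-0.122,-0.096,-0.29]])

```text
time: 0.52
tool_pos: [0.1952, -0.3913, 0.2047]
ee_rot: [-1.973, 1.569, 1.701]
wrist_force: [0.5, 0.2, 0.3]
width: 0.0942
```

```bash
python3 plan.py 0.459 0.187 0.2 2.6
```

```text
t 0.52 tcp [ 0.1952 -0.3913  0.2047] w 0.0942 F [0.51 0.23 0.32] q [-1.24 -0.17  1.62  0.    1.69 -0.2 ]
axes x [-0.     0.001 -1.   ] y [ 0.508 -0.862 -0.001] z [-0.862 -0.508 -0.001]
tool delta mm [   5.4 -364.3 -520.9]
heading y -59.5 turn (rad) mod90 0.487 mod180 -1.084
```

Emit:
send_rows(increments=[[1,0,-0.021,-0.03,-0.07],[1,0,-0.042,-0.06,-0.14],[1,0,-0.063,-0.09,-0.21],[1,0,-0.084,-0.12,-0.28],[1,0,-0.105,-0.15,-0.35]])

```text
time: 0.93
tool_pos: [0.2713, -0.2247, 0.2051]
ee_rot: [-2.257, 1.571, 1.767]
wrist_force: [0.8, 0.6, -0.0]
width: 0.0939
```

```bash
python3 plan.py 0.459 0.187 0.2 2.6
```

```text
t 0.93 tcp [ 0.2713 -0.2247  0.2051] w 0.0939 F [ 0.76  0.63 -0.04] q [-0.85 -0.37  1.77  0.    1.74 -0.16]
axes x [-0.  0. -1.] y [ 0.772 -0.635 -0.   ] z [-0.635 -0.772 -0.   ]
tool delta mm [   5.2 -116.6 -437.2]
heading y -39.4 turn (rad) mod90 -0.734 mod180 -0.734
```

Emit:
send_rows(increments=[[1,0,-0.009,-0.035,-0.07],[1,0,-0.018,-0.07,-0.14],[1,0,-0.027,-0.105,-0.21],[1,0,-0.036,-0.14,-0.28],[1,0,-0.045,-0.175,-0.35]])

```text
time: 1.35
tool_pos: [0.3482, -0.0612, 0.2053]
ee_rot: [1.098, 1.57, -0.81]
wrist_force: [1.6, 0.5, -0.3]
width: 0.0939
```

```bash
python3 plan.py 0.459 0.187 0.2 2.6
```

```text
t 1.35 tcp [ 0.3482 -0.0612  0.2053] w 0.0939 F [ 1.56  0.53 -0.26] q [-0.33 -0.37  1.77 -0.    1.74  0.  ]
axes x [ 0. -0. -1.] y [ 0.944 -0.331  0.   ] z [-0.331 -0.944  0.   ]
tool delta mm [   5.2   22.3 -270.9]
heading y -19.3 turn (rad) mod90 -0.383 mod180 -0.383
```

Emit:
send_rows(increments=[[1,0,0.003,-0.035,-0.06],[1,0,0.006,-0.07,-0.12],[1,0,0.009,-0.105,-0.18],[1,0,0.012,-0.14,-0.24],[1,0,0.015,-0.175,-0.3]])

```text
time: 1.77
tool_pos: [0.4208, 0.0988, 0.205]
ee_rot: [-0.798, 1.57, -2.406]
wrist_force: [0.8, -0.9, 0.2]
width: 0.094
```

```bash
python3 plan.py 0.459 0.187 0.13 2.6
```

```text
t 1.77 tcp [0.4208 0.0988 0.205 ] w 0.094 F [ 0.82 -0.88  0.19] q [ 0.1  -0.18  1.63 -0.    1.69  0.14]
axes x [-0. -0. -1.] y [ 0.999 -0.037 -0.   ] z [-0.037 -0.999  0.   ]
tool delta mm [ 75.   34.9 -89.6]
heading y -2.1 turn (rad) mod90 -0.083 mod180 -0.083
```

Emit:
send_rows(increments=[[1,0.01,0.01,-0.025,-0.02],[1,0.03,0.02,-0.05,-0.03],[1,0.05,0.027,-0.07,-0.04],[1,0.065,0.03,-0.076,-0.04],[1,0.07,0.03,-0.076,-0.04]])

```text
time: 2.18
tool_pos: [0.4522, 0.1726, 0.1317]
ee_rot: [-1.359, 1.564, -2.928]
wrist_force: [-0.1, -0.2, 0.2]
width: 0.0938
```

Emit:
send_rows(increments=[[1,0,0,0,0],[1,0,0,0,0],[1,0,0,0,0]])

```text
time: 2.43
tool_pos: [0.4544, 0.171, 0.1368]
ee_rot: [1.676, 1.569, 0.104]
wrist_force: [0.2, 0.1, -0.1]
width: 0.0939
```

```bash
python3 plan.py 0.459 0.187 0.021 2.6
```

```text
t 2.43 tcp [0.4544 0.171  0.1368] w 0.0939 F [ 0.21  0.11 -0.09] q [ 0.24 -0.03  1.63 -0.    1.54  0.25]
axes x [ 0.002  0.    -1.   ] y [ 1.    -0.002  0.002] z [-0.002 -1.    -0.   ]
tool delta mm [115.8   4.3 -16. ]
heading y -0.1 turn (rad) mod90 -0.047 mod180 -0.047
```

Emit:
send_rows(increments=[[1,0.0,0.002,-0.008,-0.03],[1,0.0,0.004,-0.016,-0.047],[1,0.02,0.004,-0.016,-0.047],[1,0.04,0.004,-0.016,-0.047],[1,0.045,0.004,-0.016,-0.047]])

```text
time: 2.85
tool_pos: [0.4565, 0.1876, 0.0881]
ee_rot: [-1.376, 1.567, -2.9]
wrist_force: [-1.4, -0.0, -0.7]
width: 0.094
```

```bash
python3 plan.py 0.459 0.187 0.021 2.6
```

```text
t 2.85 tcp [0.4565 0.1876 0.0881] w 0.094 F [-1.4  -0.04 -0.68] q [0.27 0.02 1.68 0.   1.45 0.23]
axes x [-0.004 -0.001 -1.   ] y [ 0.999  0.047 -0.004] z [ 0.047 -0.999  0.001]
tool delta mm [67.1  2.7  0.7]
heading y 2.7 turn (rad) mod90 0.002 mod180 0.002
```

Emit:
send_rows(increments=[[1,0.02,0.001,0,0],[1,0.04,0.002,0,0],[1,0.058,0.002,0,0],[1,0.066,0.002,0,0],[1,0.066,0.002,0,0]])

```text
time: 3.27
tool_pos: [0.4586, 0.1875, 0.0229]
ee_rot: [-1.342, 1.567, -2.867]
wrist_force: [0.2, 0.5, 0.3]
width: 0.0941
```

Emit:
send_rows(increments=[[1,0,0,0,0],[1,0,0,0,0]])

```text
time: 3.43
tool_pos: [0.4611, 0.1881, 0.0261]
ee_rot: [1.784, 1.568, 0.259]
wrist_force: [0.5, -0.4, 0.3]
width: 0.0938
```

```bash
python3 plan.py 0.459 0.187 0.021 2.6
```

```text
t 3.43 tcp [0.4611 0.1881 0.0261] w 0.0938 F [ 0.55 -0.41  0.34] q [ 0.27  0.08  1.75 -0.    1.31  0.23]
axes x [ 0.003  0.001 -1.   ] y [0.999 0.046 0.003] z [ 0.046 -0.999 -0.001]
tool delta mm [ 5.1 -2.2  1. ]
heading y 2.6 turn (rad) mod90 0.001 mod180 0.001
```

Emit:
send_rows(increments=[[1,0.004,-0.002,0.001,0],[1,0.005,-0.002,0.001,0],[0.3,0.005,-0.002,0.001,0],[-0.2,0.005,-0.002,0.001,0],[-1,0.005,-0.002,0.001,0]])

```text
time: 3.85
tool_pos: [0.4581, 0.1866, 0.0197]
ee_rot: [1.609, 1.57, 0.085]
wrist_force: [-1.0, -0.4, 0.2]
width: 0.0774
```

Emit:
send_rows(increments=[[-1,0,0,0,0],[-1,0,0,0,0],[-1,0,0,0,0],[-1,0,0,0,0],[-1,0,0,0,0]])

```text
time: 4.27
tool_pos: [0.4586, 0.1866, 0.0196]
ee_rot: [1.564, 1.569, 0.039]
wrist_force: [2.3, -0.3, -0.9]
width: 0.0518
```

```bash
python3 plan.py 0.459 0.187 0.021 2.6
```

```text
t 4.27 tcp [0.4586 0.1866 0.0196] w 0.0518 F [ 2.27 -0.34 -0.92] q [ 0.27  0.08  1.76 -0.    1.3   0.23]
axes x [ 0.001  0.    -1.   ] y [0.999 0.046 0.001] z [ 0.046 -0.999  0.   ]
tool delta mm [-1.4  0.4 -0.4]
heading y 2.6 turn (rad) mod90 0.001 mod180 0.001
```

Emit:
send_rows(increments=[[-1,-0.005,0,0,0],[-1,-0.015,0,0,0],[-1,-0.03,0,0,0],[-1,-0.045,0,0,0],[-1,-0.05,0,0,0]])

```text
time: 4.68
tool_pos: [0.4588, 0.1869, 0.0717]
ee_rot: [1.832, 1.568, 0.307]
wrist_force: [0.8, -0.2, -3.9]
width: 0.052
```

Emit:
send_rows(increments=[[-1,0,0,0,0],[-1,0,0,0,0],[-1,0,0,0,0],[-1,0,0,0,0]])

```text
time: 5.02
tool_pos: [0.4569, 0.1863, 0.0681]
ee_rot: [-1.325, 1.568, -2.85]
wrist_force: [0.2, 0.5, -4.9]
width: 0.0519
```

```bash
cat > weigh.py <<'E'
import sys,cv2,numpy as np
from bench import robot
n=int(sys.argv[1]); F=[];T=[]
for i in range(n):
    s=robot.snapshot("side"); o=robot.get_obs(); F.append(o["wrist_force"]);T.append(o["joint_torque"])
cv2.imwrite(f"pics/{sys.argv[2]}.png",s["image"][:,:,::-1])
F=np.array(F);T=np.array(T)
print("t",o["time"],"tcp",np.round(o["tool_pos"],4),"w",round(o["width"],4))
print("F mean",F.mean(0).round(2),"sd",F.std(0).round(2),"Tq",T.mean(0).round(2),T.std(0).round(2),"q",np.round(o["joint_positions"],3))
E
python3 weigh.py 16 lift1
```

```text
t 5.8167 tcp [0.458  0.1866 0.0695] w 0.0517
F mean [ 0.07 -0.22 -4.77] sd [0.48 0.56 0.46] Tq [ 0.000e+00 -3.216e+01 -3.065e+01  6.000e-02  1.000e-02 -0.000e+00] [0.   0.05 0.04 0.   0.01 0.  ] q [ 0.272  0.033  1.703 -0.     1.406  0.226]
```

View pics/lift1.png

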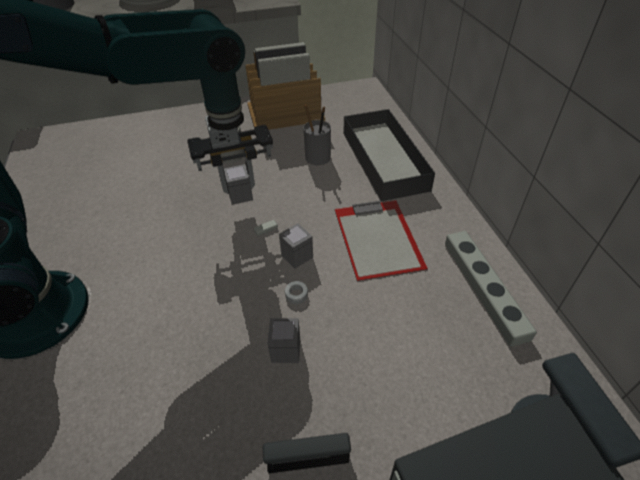

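The left tin hangs clear at about (236,180). It reads 4.8 N, or about 0.49 kg, so it is probably the full one. I'll set it down and weigh the others.

Emit:
send_rows(increments=[[-1,0.01,0,0,0],[-1,0.022,0,0,0],[-1,0.033,0,0,0],[-1,0.042,0,0,0],[-1,0.0465,0,0,0]])

```text
time: 6.23
tool_pos: [0.4565, 0.1862, 0.0206]
ee_rot: [-1.323, 1.567, -2.848]
wrist_force: [-0.5, 0.6, -5.9]
width: 0.0519
```

Emit:
send_rows(increments=[[-1,0.001,0,0,0],[-1,0.002,0,0,0],[-1,0.003,0,0,0],[-1,0.003,0,0,0],[-1,0.003,0,0,0]])

```text
time: 6.65
tool_pos: [0.4584, 0.1867, 0.0205]
ee_rot: [1.722, 1.57, 0.197]
wrist_force: [0.5, -0.3, -5.0]
width: 0.0517
```

```bash
python3 weigh.py 3 down1
```

```text
t 6.8 tcp [0.4583 0.1867 0.0204] w 0.0522
F mean [ 0.3  -0.25 -4.82] sd [0.35 0.42 0.14] Tq [ -0.   -32.87 -29.3    0.06  -0.     0.  ] [0.   0.03 0.03 0.   0.   0.  ] q [ 0.272  0.08   1.758 -0.     1.303  0.226]
```

Still about 1 mm up, with the full weight on the wrist. I'll ease down a little more.

Emit:
send_rows(increments=[[-1,0.0005,0,0,0],[-1,0.001,0,0,0],[-1,0.0015,0,0,0],[-1,0.0015,0,0,0],[-1,0.0015,0,0,0]])

```text
time: 7.22
tool_pos: [0.4583, 0.1867, 0.0196]
ee_rot: [1.649, 1.57, 0.125]
wrist_force: [-2.9, -1.3, 5.0]
width: 0.0518
```

```bash
python3 weigh.py 2 down1b
```

```text
t 7.3167 tcp [0.4582 0.1867 0.0196] w 0.0518
F mean [-2.77 -0.96  6.29] sd [0.2  0.41 0.16] Tq [ -0.13 -28.42 -26.54   0.07  -1.32  -0.  ] [0.   0.01 0.   0.   0.   0.  ] q [ 0.272  0.081  1.759 -0.     1.301  0.226]
```

Emit:
send_rows(increments=[[0.3,0,0,0,0],[1,0,0,0,0],[1,0,0,0,0],[1,0,0,0,0],[1,0,0,0,0]])

```text
time: 7.73
tool_pos: [0.4581, 0.1866, 0.0183]
ee_rot: [1.329, 1.571, -0.196]
wrist_force: [0.2, -0.0, 0.1]
width: 0.082
```

Emit:
send_rows(increments=[[1,-0.01,0,0,0],[1,-0.03,0,0,0],[1,-0.06,0,0,0],[1,-0.09,0,0,0],[1,-0.11,0,0,0]])

```text
time: 8.15
tool_pos: [0.4591, 0.1869, 0.1323]
ee_rot: [1.782, 1.566, 0.257]
wrist_force: [0.3, 0.9, 0.1]
width: 0.094
```

```bash
python3 weigh.py 3 rel1; python3 plan.py 0.551 0.0013 0.12 23
```

```text
t 8.3 tcp [0.4595 0.187  0.1311] w 0.0941
F mean [1.04 0.2  0.78] sd [1.06 0.08 1.09] Tq [ -0.04 -26.74 -27.21   0.06   0.23  -0.  ] [0.1  4.   3.97 0.02 0.16 0.  ] q [ 0.272 -0.01   1.62  -0.     1.527  0.226]
t 8.3 tcp [0.4595 0.187  0.1311] w 0.0941 F [ 0.81  0.31 -0.47] q [ 0.27 -0.01  1.62 -0.    1.53  0.23]
axes x [ 0.005  0.001 -1.   ] y [0.999 0.046 0.006] z [ 0.046 -0.999 -0.001]
tool delta mm [ 11.4  82.8 189.7]
heading y 2.6 turn (rad) mod90 -0.355 mod180 -0.355
```

View pics/rel1.png

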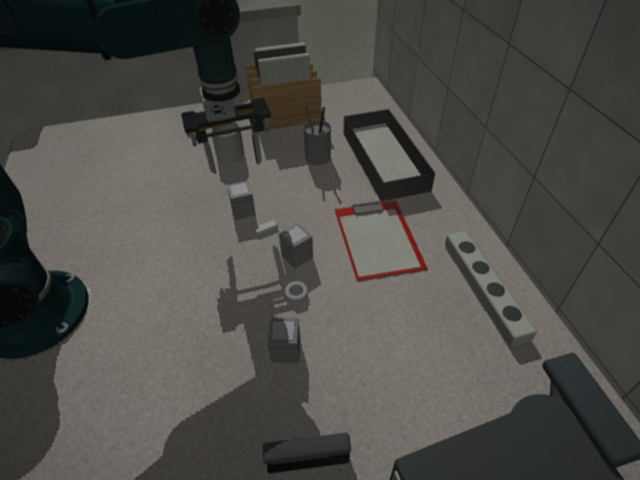

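The left tin stands back at (240,197), where it was. On to the middle tin at 0.12 m TCP height.

Emit:
send_rows(increments=[[1,0,0.005,0.012,-0.03],[1,0,0.017,0.04,-0.09],[1,0,0.03,0.07,-0.15],[1,0,0.043,0.1,-0.21],[1,0,0.056,0.13,-0.27]])

```text
time: 8.72
tool_pos: [0.519, 0.0581, 0.1263]
ee_rot: [-1.869, 1.567, -3.12]
wrist_force: [-0.0, 0.6, -0.3]
width: 0.0939
```

Emit:
send_rows(increments=[[1,0,0.025,0.017,-0.03],[1,0,0.033,0.035,-0.06],[1,0,0.037,0.045,-0.08],[1,0,0.039,0.049,-0.085],[1,0,0.039,0.049,-0.085]])

```text
time: 9.13
tool_pos: [0.5716, 0.0242, 0.1264]
ee_rot: [-2.003, 1.567, 3.109]
wrist_force: [-0.3, 0.2, -0.4]
width: 0.0939
```

Emit:
send_rows(increments=[[1,0,0,0,0],[1,0,0,0,0]])

```text
time: 9.3
tool_pos: [0.5713, 0.0256, 0.1279]
ee_rot: [-2.21, 1.569, 2.904]
wrist_force: [-0.2, 0.9, -0.6]
width: 0.094
```

```bash
python3 plan.py 0.551 0.0013 0.09 23
```

```text
t 9.3 tcp [0.5713 0.0256 0.1279] w 0.094 F [-0.2   0.92 -0.57] q [-0.05  0.16  1.44  0.    1.54 -0.46]
axes x [-0.001  0.    -1.   ] y [ 0.92   0.391 -0.001] z [ 0.391 -0.92  -0.001]
tool delta mm [ 37.9 -28.1  14.5]
heading y 23.0 turn (rad) mod90 0.0 mod180 0.0
```

Emit:
send_rows(increments=[[1,0,-0.01,0.006,0],[1,0,-0.022,0.012,0],[1,0.015,-0.028,0.0145,0],[1,0.03,-0.028,0.0145,0],[1,0.037,-0.028,0.0145,0]])

```text
time: 9.72
tool_pos: [0.5499, -0.0002, 0.0901]
ee_rot: [-1.869, 1.568, -3.039]
wrist_force: [-0.2, 0.1, 0.3]
width: 0.0942
```

Emit:
send_rows(increments=[[1,0,0,0,0],[1,0,0,0,0]])

```text
time: 9.88
tool_pos: [0.5515, 0.0003, 0.0915]
ee_rot: [-1.725, 1.57, -2.895]
wrist_force: [0.1, -0.6, -0.1]
width: 0.0938
```

```bash
python3 plan.py 0.551 0.0013 0.021 23
```

```text
t 9.88 tcp [5.515e-01 3.000e-04 9.150e-02] w 0.0938 F [ 0.11 -0.61 -0.09] q [-0.1   0.14  1.54 -0.    1.46 -0.5 ]
axes x [-0.001 -0.    -1.   ] y [ 0.921  0.39  -0.001] z [ 0.39  -0.921 -0.   ]
tool delta mm [70.5 -0.  -1.1]
heading y 23.0 turn (rad) mod90 -0.001 mod180 -0.001
```

Emit:
send_rows(increments=[[1,0.02,0,-0.001,0],[1,0.04,0,-0.001,0],[1,0.06,0,-0.001,0],[1,0.069,0,-0.001,0],[1,0.07,0,-0.001,0]])

```text
time: 10.3
tool_pos: [0.5504, 0.0016, 0.0199]
ee_rot: [-2.033, 1.567, 3.081]
wrist_force: [-0.4, 0.0, 0.8]
width: 0.094
```

Emit:
send_rows(increments=[[1,0,0,0,0],[1,0,0,0,0]])

```text
time: 10.47
tool_pos: [0.5529, 0.0014, 0.0231]
ee_rot: [1.039, 1.568, -0.131]
wrist_force: [-0.1, -0.3, -0.0]
width: 0.0939
```

Emit:
send_rows(increments=[[0.3,0,0,0,0],[0.2,0,0,0,0],[-1,0,0,0,0],[-1,0,0,0,0],[-1,0,0,0,0]])

```text
time: 10.88
tool_pos: [0.5518, 0.0014, 0.0218]
ee_rot: [0.895, 1.57, -0.275]
wrist_force: [-0.1, -0.3, -0.4]
width: 0.0641
```

Emit:
send_rows(increments=[[-1,0,0,0,0],[-1,0,0,0,0],[-1,0,0,0,0],[-1,0,0,0,0],[-1,0,0,0,0]])

```text
time: 11.3
tool_pos: [0.5516, 0.0014, 0.0215]
ee_rot: [-0.918, 1.571, -2.088]
wrist_force: [-1.0, 0.3, 0.4]
width: 0.0518
```

```bash
python3 plan.py 0.551 0.0013 0.021 23
```

```text
t 11.3 tcp [0.5516 0.0014 0.0215] w 0.0518 F [-0.98  0.28  0.37] q [-0.1   0.2   1.62 -0.    1.32 -0.5 ]
axes x [-0. -0. -1.] y [ 0.921  0.39  -0.   ] z [ 0.39  -0.921  0.   ]
tool delta mm [ 0.5 -0.6 -0.1]
heading y 23.0 turn (rad) mod90 -0.0 mod180 -0.0
```

Gripped at TCP z = 0.0215. Lifting.

Emit:
send_rows(increments=[[-1,-0.005,0,0,0],[-1,-0.015,0,0,0],[-1,-0.03,0,0,0],[-1,-0.045,0,0,0],[-1,-0.05,0,0,0]])

```text
time: 11.72
tool_pos: [0.5532, 0.0014, 0.0745]
ee_rot: [1.065, 1.566, -0.105]
wrist_force: [0.4, -0.2, -2.1]
width: 0.052
```

Emit:
send_rows(increments=[[-1,0,0,0,0],[-1,0,0,0,0],[-1,0,0,0,0],[-1,0,0,0,0]])

```text
time: 12.05
tool_pos: [0.5508, 0.0016, 0.0702]
ee_rot: [-2.034, 1.568, 3.079]
wrist_force: [-0.9, -0.1, -2.2]
width: 0.052
```

```bash
python3 weigh.py 16 lift2
```

```text
t 12.85 tcp [0.5517 0.0015 0.0715] w 0.0522
F mean [-0.14  0.17 -2.42] sd [0.52 0.51 0.49] Tq [  0.   -36.46 -29.62   0.05   0.05  -0.  ] [0.   0.06 0.04 0.   0.   0.  ] q [-0.1    0.155  1.565 -0.     1.421 -0.501]
```

View pics/lift2.png

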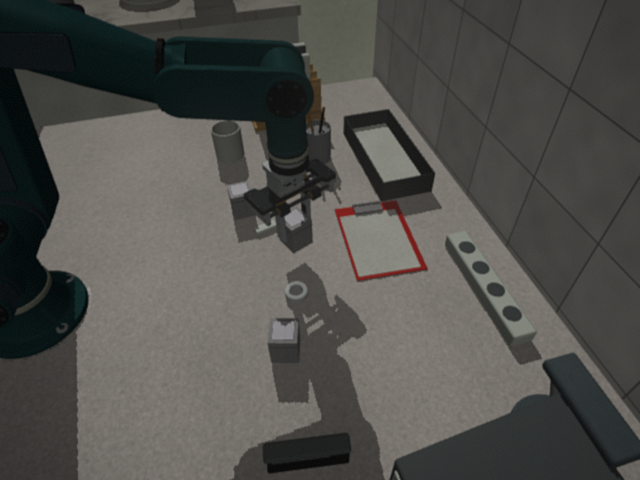

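The middle tin is clear of the desk at (294,228) and weighs 2.4 N, or 0.25 kg, so it is a light one. I'll put it back.

Emit:
send_rows(increments=[[-1,0.01,0,0,0],[-1,0.022,0,0,0],[-1,0.033,0,0,0],[-1,0.042,0,0,0],[-1,0.047,0,0,0]])

```text
time: 13.27
tool_pos: [0.5499, 0.0016, 0.0216]
ee_rot: [-2.052, 1.566, 3.061]
wrist_force: [-1.1, -0.1, -0.1]
width: 0.052
```

Emit:
send_rows(increments=[[-1,0.001,0,0,0],[-1,0.002,0,0,0],[-1,0.003,0,0,0],[-1,0.0035,0,0,0],[-1,0.0035,0,0,0]])

```text
time: 13.68
tool_pos: [0.552, 0.0014, 0.0214]
ee_rot: [0.949, 1.57, -0.221]
wrist_force: [-0.5, -0.0, -1.3]
width: 0.0517
```

```bash
python3 weigh.py 3 down2
```

```text
t 13.8333 tcp [0.552  0.0014 0.0214] w 0.0518
F mean [ 0.05  0.14 -1.03] sd [0.4  0.23 0.55] Tq [ 2.000e-02 -3.647e+01 -2.792e+01  6.000e-02 -3.000e-02  0.000e+00] [0.  0.1 0.1 0.  0.  0. ] q [-0.1    0.2    1.62  -0.     1.321 -0.501]
```

It's touching the desk. I'll ease 0.5 mm lower and release.

Emit:
send_rows(increments=[[-1,0.0005,0,0,0],[-1,0.0005,0,0,0],[0.3,0.0005,0,0,0],[1,0.0005,0,0,0],[1,0.0005,0,0,0]])

```text
time: 14.25
tool_pos: [0.5518, 0.0015, 0.0204]
ee_rot: [1.019, 1.57, -0.151]
wrist_force: [-0.2, 0.0, 0.7]
width: 0.0683
```

Emit:
send_rows(increments=[[1,0,0,0,0],[1,0,0,0,0],[1,0,0,0,0]])

```text
time: 14.5
tool_pos: [0.5516, 0.0015, 0.0203]
ee_rot: [-1.137, 1.571, -2.307]
wrist_force: [-0.3, 0.1, -0.1]
width: 0.0882
```

Emit:
send_rows(increments=[[1,-0.01,0,0,0],[1,-0.03,0,0,0],[1,-0.06,0,0,0],[1,-0.09,0,0,0],[1,-0.105,0,0,0]])

```text
time: 14.92
tool_pos: [0.5536, 0.0013, 0.1306]
ee_rot: [1.062, 1.564, -0.108]
wrist_force: [0.3, 0.4, 1.0]
width: 0.0937
```

```bash
python3 weigh.py 3 rel2; python3 plan.py 0.475 -0.225 0.12 -15.7
```

```text
t 15.0667 tcp [0.5528 0.0014 0.1277] w 0.0942
F mean [ 0.52 -0.19  0.64] sd [0.11 0.45 1.07] Tq [ -0.04 -32.47 -27.74   0.05   0.22  -0.  ] [0.09 3.83 3.35 0.01 0.12 0.  ] q [-0.1    0.118  1.492 -0.     1.527 -0.501]
t 15.07 tcp [0.5528 0.0014 0.1277] w 0.0942 F [ 0.47 -0.04 -0.5 ] q [-0.1   0.12  1.49 -0.    1.53 -0.5 ]
axes x [ 0.004 -0.001 -1.   ] y [0.921 0.39  0.004] z [ 0.39  -0.921  0.002]
tool delta mm [   7.5 -160.1  178. ]
heading y 23.0 turn (rad) mod90 0.675 mod180 0.675
```

View pics/rel2.png

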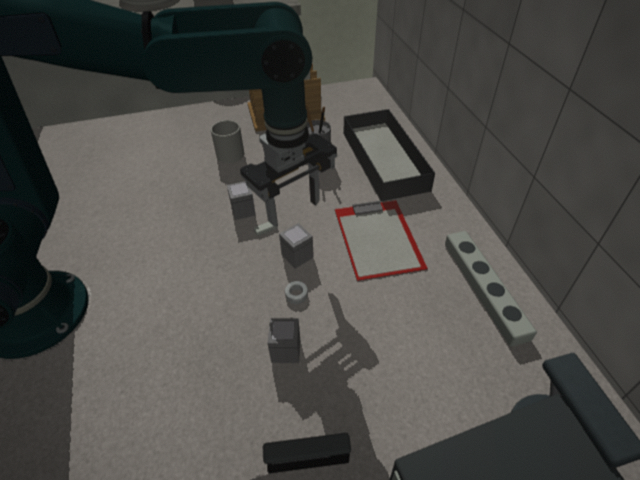

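The middle tin stands at (297,243), where it was. Next is the right tin.

Emit:
send_rows(increments=[[1,0,-0.01,0.011,0.04],[1,0,-0.03,0.034,0.13],[1,0,-0.052,0.058,0.22],[1,0,-0.075,0.083,0.31],[1,0,-0.098,0.108,0.4]])

```text
time: 15.48
tool_pos: [0.5017, -0.1367, 0.123]
ee_rot: [-1.909, 1.567, 2.801]
wrist_force: [-0.1, 0.0, 0.2]
width: 0.0942
```

```bash
python3 plan.py 0.475 -0.225 0.12 -15.7
```

```text
t 15.48 tcp [ 0.5017 -0.1367  0.123 ] w 0.0942 F [-0.12  0.01  0.21] q [-0.38  0.05  1.57 -0.    1.52 -0.37]
axes x [-0.004  0.001 -1.   ] y [ 1.    -0.002 -0.004] z [-0.002 -1.    -0.001]
tool delta mm [  3.  -26.4  88.4]
heading y -0.1 turn (rad) mod90 0.272 mod180 0.272
```

Emit:
send_rows(increments=[[1,0,-0.007,0.025,0.08],[1,0,-0.014,0.05,0.16],[1,0,-0.02,0.07,0.23],[1,0,-0.025,0.084,0.27],[1,0,-0.026,0.088,0.272]])

```text
time: 15.9
tool_pos: [0.4757, -0.2257, 0.1231]
ee_rot: [-1.63, 1.567, 2.808]
wrist_force: [0.1, -0.0, 0.1]
width: 0.0942
```

Emit:
send_rows(increments=[[1,0,0,0,0],[1,0,0,0,0]])

```text
time: 16.07
tool_pos: [0.4772, -0.2234, 0.1242]
ee_rot: [-2.062, 1.568, 2.38]
wrist_force: [-0.4, 0.6, 1.0]
width: 0.0942
```

```bash
python3 plan.py 0.475 -0.225 0.021 -15.7
```

```text
t 16.07 tcp [ 0.4772 -0.2234  0.1242] w 0.0942 F [-0.44  0.6   0.98] q [-0.55  0.07  1.55  0.    1.52 -0.28]
axes x [-0.002  0.002 -1.   ] y [ 0.964 -0.267 -0.002] z [-0.267 -0.964 -0.001]
tool delta mm [103.2  -1.5   2.3]
heading y -15.5 turn (rad) mod90 0.004 mod180 0.004
```

Emit:
send_rows(increments=[[1,0.01,-0.001,0.001,0.002],[1,0.035,-0.002,0.002,0.003],[1,0.06,-0.002,0.002,0.003],[1,0.085,-0.002,0.002,0.003],[1,0.098,-0.002,0.002,0.003]])

```text
time: 16.48
tool_pos: [0.4733, -0.2231, 0.0233]
ee_rot: [-1.87, 1.565, 2.571]
wrist_force: [-0.2, 0.9, -0.6]
width: 0.0938
```

Emit:
send_rows(increments=[[1,0,0,0,0],[1,0,0,0,0]])

```text
time: 16.65
tool_pos: [0.4746, -0.2243, 0.0262]
ee_rot: [-1.883, 1.568, 2.557]
wrist_force: [-0.3, 0.0, 0.5]
width: 0.0939
```

```bash
python3 plan.py 0.475 -0.225 0.021 -15.7
```

```text
t 16.65 tcp [ 0.4746 -0.2243  0.0262] w 0.0939 F [-0.32  0.03  0.53] q [-0.55  0.14  1.68  0.    1.33 -0.28]
axes x [-0.002  0.002 -1.   ] y [ 0.963 -0.269 -0.003] z [-0.269 -0.963 -0.001]
tool delta mm [5.2 0.6 0.6]
heading y -15.6 turn (rad) mod90 0.002 mod180 0.002
```

Emit:
send_rows(increments=[[1,0.003,0,0,0],[0.3,0.005,0,0,0],[0.2,0.005,0,0,0],[-1,0.005,0,0,0],[-1,0.005,0,0,0]])

```text
time: 17.07
tool_pos: [0.4756, -0.2259, 0.0232]
ee_rot: [1.243, 1.569, -0.602]
wrist_force: [0.8, 0.2, -0.6]
width: 0.071
```

Emit:
send_rows(increments=[[-1,0,0,0,0],[-1,0,0,0,0],[-1,0,0,0,0],[-1,0,0,0,0],[-1,0,0,0,0]])

```text
time: 17.48
tool_pos: [0.4756, -0.2258, 0.0227]
ee_rot: [1.348, 1.57, -0.497]
wrist_force: [0.7, -0.4, 0.9]
width: 0.0519
```

Emit:
send_rows(increments=[[-1,0,0,0,0]])

```text
time: 17.57
tool_pos: [0.4755, -0.2258, 0.0227]
ee_rot: [1.309, 1.57, -0.536]
wrist_force: [0.3, -0.1, 0.4]
width: 0.052
```

Gripped at TCP z = 0.0227. Lifting.

Emit:
send_rows(increments=[[-1,-0.005,0,0,0],[-1,-0.015,0,0,0],[-1,-0.03,0,0,0],[-1,-0.045,0,0,0],[-1,-0.05,0,0,0]])

```text
time: 17.98
tool_pos: [0.4763, -0.2263, 0.0754]
ee_rot: [1.269, 1.567, -0.576]
wrist_force: [0.3, 0.0, -1.6]
width: 0.0518
```

Emit:
send_rows(increments=[[-1,0,0,0,0],[-1,0,0,0,0],[-1,0,0,0,0],[-1,0,0,0,0]])

```text
time: 18.32
tool_pos: [0.4744, -0.2252, 0.0712]
ee_rot: [-1.81, 1.568, 2.629]
wrist_force: [-0.3, -0.1, -1.7]
width: 0.052
```

```bash
python3 weigh.py 16 lift3
```

```text
t 19.1167 tcp [ 0.4752 -0.2257  0.0725] w 0.052
F mean [-0.06 -0.01 -1.46] sd [0.43 0.65 0.53] Tq [  0.   -33.63 -29.27   0.06   0.04   0.  ] [0.   0.06 0.04 0.   0.   0.  ] q [-0.551  0.099  1.626 -0.     1.417 -0.277]
```

View pics/lift3.png

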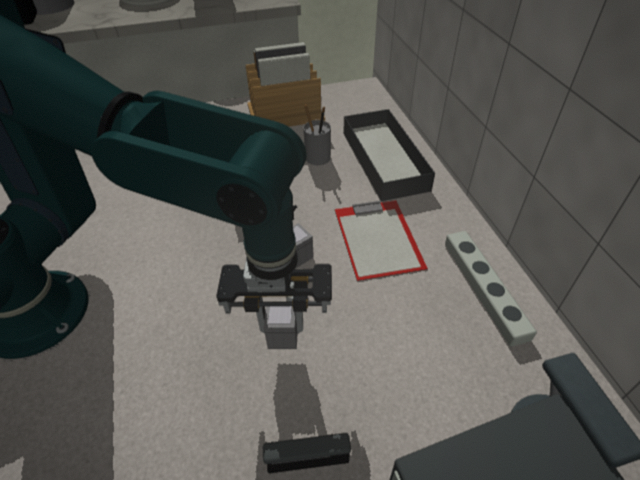

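The right tin hangs at (282,327) and weighs 1.5 N, or 0.15 kg. The left tin, at 0.49 kg, is clearly the full one. I'll set this one down.

Emit:
send_rows(increments=[[-1,0.01,0,0,0],[-1,0.022,0,0,0],[-1,0.033,0,0,0],[-1,0.042,0,0,0],[-1,0.047,0,0,0]])

```text
time: 19.53
tool_pos: [0.4737, -0.2247, 0.0227]
ee_rot: [-1.825, 1.566, 2.613]
wrist_force: [-2.7, 1.9, 21.8]
width: 0.0518
```

Emit:
send_rows(increments=[[-1,0.001,0,0,0],[-1,0.002,0,0,0],[-1,0.003,0,0,0],[-1,0.0035,0,0,0],[-1,0.0035,0,0,0]])

```text
time: 19.95
tool_pos: [0.4753, -0.2257, 0.0227]
ee_rot: [0.969, 1.57, -0.875]
wrist_force: [-1.6, 0.5, 3.1]
width: 0.0517
```

```bash
python3 weigh.py 3 down3
```

```text
t 20.1 tcp [ 0.4753 -0.2257  0.0226] w 0.0519
F mean [-1.89  0.64  3.62] sd [0.63 0.17 0.79] Tq [ -0.06 -32.07 -27.11   0.11  -0.91  -0.  ] [0.   0.19 0.11 0.   0.06 0.  ] q [-0.551  0.145  1.681 -0.     1.315 -0.277]
```

Emit:
send_rows(increments=[[0.3,0,0,0,0],[1,0,0,0,0],[1,0,0,0,0],[1,0,0,0,0],[1,0,0,0,0]])

```text
time: 20.52
tool_pos: [0.4753, -0.2257, 0.0218]
ee_rot: [0.815, 1.571, -1.029]
wrist_force: [0.0, 1.0, 0.5]
width: 0.0819
```

Emit:
send_rows(increments=[[1,0,0,0,0],[1,-0.01,0,0,0],[1,-0.03,0,0,0],[1,-0.06,0,0,0],[1,-0.09,0,0,0]])

```text
time: 20.93
tool_pos: [0.4745, -0.2252, 0.1128]
ee_rot: [-1.835, 1.569, 2.603]
wrist_force: [0.5, -0.8, 0.2]
width: 0.0939
```

Emit:
send_rows(increments=[[1,-0.02,0,0,0],[1,-0.03,0,0,0],[1,-0.03,0,0,0]])

```text
time: 21.18
tool_pos: [0.4768, -0.2266, 0.1457]
ee_rot: [1.285, 1.564, -0.559]
wrist_force: [-0.2, -0.5, 0.2]
width: 0.094
```

```bash
python3 weigh.py 2 rel3; python3 plan.py 0.4583 0.187 0.14 2.6
python3 - <<'E'
import cv2
from bench import robot
s=robot.snapshot("top"); cv2.imwrite("pics/top3.png",s["image"][:,:,::-1])
E
```

```text
t 21.2833 tcp [ 0.4749 -0.2254  0.1414] w 0.0938
F mean [ 0.38 -0.38 -0.13] sd [0.64 0.15 0.14] Tq [ 2.000e-02 -3.330e+01 -3.088e+01  7.000e-02  4.000e-02  0.000e+00] [0.   0.04 0.01 0.   0.02 0.  ] q [-0.551  0.055  1.532 -0.     1.555 -0.277]
t 21.28 tcp [ 0.4749 -0.2254  0.1414] w 0.0938 F [ 1.02 -0.53  0.02] q [-0.55  0.06  1.53 -0.    1.56 -0.28]
axes x [-0.001  0.    -1.   ] y [ 0.963 -0.271 -0.001] z [-0.271 -0.963 -0.   ]
tool delta mm [   1.6 -127.6 -392.6]
heading y -15.7 turn (rad) mod90 -0.319 mod180 -0.319
```

View pics/rel3.png

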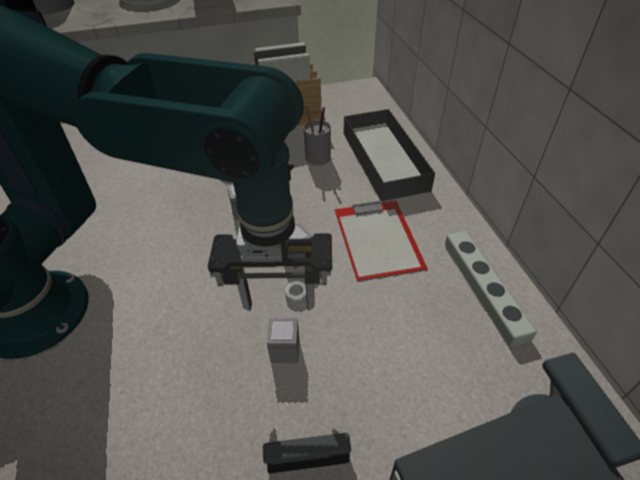

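View pics/top3.png

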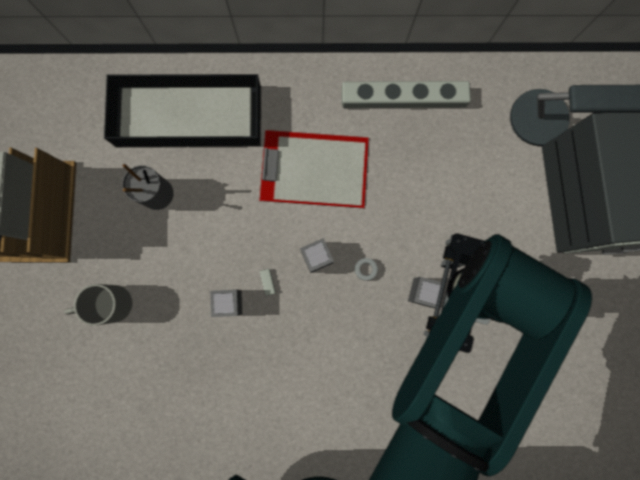

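All three tins and the bystanders are where they began: left tin (225,302), middle (317,256), right (425,291). I'll go back to the left tin.

Emit:
send_rows(increments=[[1,0,-0.005,-0.015,-0.01],[1,0,-0.014,-0.045,-0.03],[1,0,-0.025,-0.078,-0.06],[1,0,-0.036,-0.112,-0.09],[1,0,-0.047,-0.146,-0.12]])

```text
time: 21.75
tool_pos: [0.4678, -0.0707, 0.1395]
ee_rot: [-1.7, 1.566, 2.859]
wrist_force: [0.2, -0.2, -0.1]
width: 0.094
```

```bash
python3 plan.py 0.4583 0.187 0.14 2.6
```

```text
t 21.75 tcp [ 0.4678 -0.0707  0.1395] w 0.094 F [ 0.21 -0.21 -0.12] q [-0.27 -0.06  1.65  0.    1.56 -0.12]
axes x [-0.004  0.001 -1.   ] y [ 0.988 -0.153 -0.004] z [-0.153 -0.988 -0.001]
tool delta mm [-2.000e-01 -4.890e+01 -2.532e+02]
heading y -8.8 turn (rad) mod90 -0.199 mod180 -0.199
```

Emit:
send_rows(increments=[[1,0,-0.007,-0.035,-0.03],[1,0,-0.014,-0.07,-0.06],[1,0,-0.02,-0.105,-0.09],[1,0,-0.027,-0.14,-0.12],[1,0,-0.034,-0.175,-0.15]])

```text
time: 22.17
tool_pos: [0.461, 0.1073, 0.1396]
ee_rot: [-1.431, 1.567, -3.004]
wrist_force: [0.3, -0.3, -0.4]
width: 0.0939
```

Emit:
send_rows(increments=[[1,0,-0.003,-0.025,-0.02],[1,0,-0.006,-0.045,-0.03],[1,0,-0.007,-0.058,-0.035],[1,0,-0.007,-0.06,-0.035],[1,0,-0.007,-0.06,-0.035]])

```text
time: 22.58
tool_pos: [0.4548, 0.166, 0.14]
ee_rot: [-1.238, 1.567, -2.776]
wrist_force: [-0.6, -0.4, 0.3]
width: 0.0943
```

Emit:
send_rows(increments=[[1,0,0,0,0],[1,0,0,0,0]])

```text
time: 22.75
tool_pos: [0.4558, 0.1648, 0.1412]
ee_rot: [-1.016, 1.569, -2.557]
wrist_force: [-0.2, -0.3, -0.3]
width: 0.0938
```

```bash
python3 plan.py 0.4583 0.1868 0.0195 2.6
```

```text
t 22.75 tcp [0.4558 0.1648 0.1412] w 0.0938 F [-0.21 -0.32 -0.25] q [ 0.23 -0.04  1.62 -0.    1.55  0.2 ]
axes x [-0.001 -0.001 -1.   ] y [ 1.     0.03  -0.001] z [ 0.03  -1.     0.001]
tool delta mm [121.7   3.3 -22. ]
heading y 1.7 turn (rad) mod90 -0.016 mod180 -0.016
```

Emit:
send_rows(increments=[[1,0,0.001,-0.01,-0.016],[1,0,0.003,-0.02,-0.016],[1,0.015,0.003,-0.022,-0.016],[1,0.035,0.003,-0.022,-0.016],[1,0.045,0.003,-0.022,-0.016]])

```text
time: 23.17
tool_pos: [0.4576, 0.1883, 0.0951]
ee_rot: [-1.422, 1.569, -2.945]
wrist_force: [0.1, -0.3, -1.2]
width: 0.0942
```

Emit:
send_rows(increments=[[1,0,0,0,0],[1,0,0,0,0]])

```text
time: 23.33
tool_pos: [0.4579, 0.188, 0.0965]
ee_rot: [-1.344, 1.569, -2.868]
wrist_force: [-0.2, 1.1, 0.6]
width: 0.094
```

```bash
python3 plan.py 0.4583 0.1868 0.0195 2.6
```

```text
t 23.33 tcp [0.4579 0.188  0.0965] w 0.094 F [-0.17  1.1   0.59] q [0.27 0.01 1.67 0.   1.46 0.23]
axes x [-0.001 -0.    -1.   ] y [ 0.999  0.047 -0.001] z [ 0.047 -0.999  0.   ]
tool delta mm [77.   0.4  1.2]
heading y 2.7 turn (rad) mod90 0.002 mod180 0.002
```

Emit:
send_rows(increments=[[1,0.02,0,0.001,0],[1,0.04,0,0.001,0],[1,0.06,0,0.001,0],[1,0.072,0,0.001,0],[1,0.074,0,0.001,0]])

```text
time: 23.75
tool_pos: [0.4573, 0.1866, 0.0215]
ee_rot: [-1.328, 1.568, -2.853]
wrist_force: [-0.3, -0.4, -0.8]
width: 0.0941
```

Emit:
send_rows(increments=[[1,0,0,0,0],[1,0,0,0,0],[0.3,0,0,0,0],[0.2,0,0,0,0],[-1,0,0,0,0]])

```text
time: 24.17
tool_pos: [0.4591, 0.1871, 0.024]
ee_rot: [1.764, 1.569, 0.24]
wrist_force: [0.8, -0.2, 0.6]
width: 0.0773
```

Emit:
send_rows(increments=[[-1,0,0,0,0],[-1,0,0,0,0],[-1,0,0,0,0],[-1,0,0,0,0],[-1,0,0,0,0]])

```text
time: 24.58
tool_pos: [0.4583, 0.1869, 0.023]
ee_rot: [-0.627, 1.571, -2.151]
wrist_force: [-0.3, -0.1, 1.0]
width: 0.0519
```

Emit:
send_rows(increments=[[-1,0,0,0,0],[-1,0,0,0,0]])

```text
time: 24.75
tool_pos: [0.4583, 0.1869, 0.023]
ee_rot: [-0.713, 1.571, -2.237]
wrist_force: [-0.6, -0.1, 1.2]
width: 0.052
```

Gripped with the tin's base at TCP − 0.023. I'll lift 0.17 m.

Emit:
send_rows(increments=[[-1,-0.005,0,0,0],[-1,-0.015,0,0,0],[-1,-0.03,0,0,0],[-1,-0.05,0,0,0],[-1,-0.07,0,0,0]])

```text
time: 25.17
tool_pos: [0.4572, 0.1866, 0.0929]
ee_rot: [-1.328, 1.568, -2.852]
wrist_force: [1.3, -0.3, -5.4]
width: 0.0517
```

Emit:
send_rows(increments=[[-1,-0.02,0,0,0],[-1,-0.04,0,0,0],[-1,-0.06,0,0,0],[-1,-0.08,0,0,0],[-1,-0.1,0,0,0]])

```text
time: 25.58
tool_pos: [0.4576, 0.1867, 0.1937]
ee_rot: [-1.3, 1.569, -2.824]
wrist_force: [0.6, 0.5, -4.8]
width: 0.0523
```

Emit:
send_rows(increments=[[-1,-0.008,0,0,0],[-1,-0.012,0,0,0],[-1,-0.014,0,0,0],[-1,-0.015,0,0,0],[-1,-0.015,0,0,0]])

```text
time: 26.0
tool_pos: [0.4577, 0.1867, 0.2066]
ee_rot: [-1.295, 1.568, -2.819]
wrist_force: [-0.2, 1.1, -5.0]
width: 0.0519
```

Emit:
send_rows(increments=[[-1,0,0,0,0],[-1,0,0,0,0],[-1,0,0,0,0],[-1,0,0,0,0],[-1,0,0,0,0]])

```text
time: 26.42
tool_pos: [0.4582, 0.1869, 0.2077]
ee_rot: [-1.178, 1.57, -2.702]
wrist_force: [0.4, -0.2, -5.5]
width: 0.0518
```

```bash
python3 weigh.py 12 final
python3 - <<'E'
import cv2
from bench import robot
s=robot.snapshot("top"); cv2.imwrite("pics/topf.png",s["image"][:,:,::-1])
E
```

```text
t 27.0167 tcp [0.4583 0.1869 0.208 ] w 0.0521
F mean [-0.13 -0.14 -4.83] sd [0.51 0.66 0.5 ] Tq [ -0.   -31.06 -32.7    0.06   0.    -0.  ] [0.   0.02 0.02 0.   0.   0.  ] q [ 0.273 -0.036  1.492 -0.     1.686  0.226]
```

View pics/final.png

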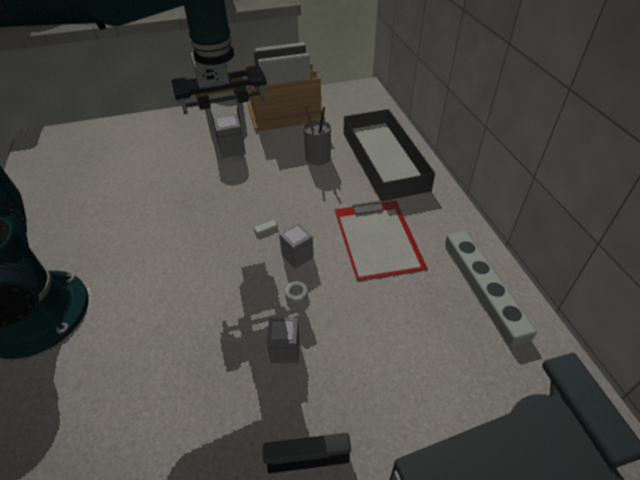

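View pics/topf.png

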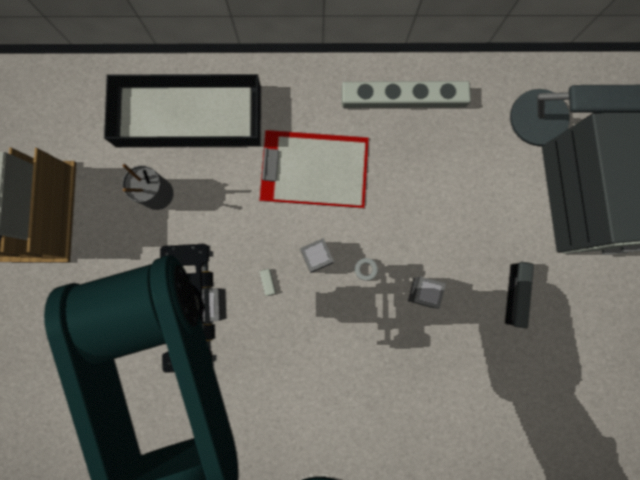

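The left tin is held upright at about (228,133) in the side view, with its underside near 0.185 m and a 4.8 N load. The middle tin (297,243), right tin (284,337) and all the bystanders are in their places. Handing in.

```bash
python3 -c "
from bench import robot
print(robot.close_job())"
```

```text
the job is handed in; nothing more can be done
None
```

The left tin is the full one. I handed the job in at about 27 s with it held upright and still, its underside about 0.185 m above its starting place. No verdict was reported.

I lifted each tin in turn from left to right, weighed it at the wrist and set it back where it stood. Then I went back for the left one:

| Tin | Wrist load | Mass |
|---|---|---|
| Left | 4.8 N | about 0.49 kg |
| Middle | 2.4 N | about 0.25 kg |
| Right | 1.5 N | about 0.15 kg |

- **Final hold:** the left tin weighed 4.8 N again, with the finger opening at 52 mm.
- **Other tins and objects:** in the last pictures, the middle and right tins stand upright where they started and the six bystander objects look unmoved. I judged this by eye, not by re-measuring.
- **Hardest contact:** setting the right tin down briefly read about 22 N at the wrist, well under the 120 N limit.
- **Checks:** none of them failed or disagreed.

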